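# Pop the spare-tip hatch

## Robot

A 6-joint arm with a two-finger parallel gripper is mounted at the origin on the work surface. World frame = base frame: x ahead of the robot, y to its left, z up, the work surface at z = 0. Lengths are in mm, angles in rad, forces in N, time in s.
With the tool pointing down it reaches from about 350 to 775 mm from the base axis. Payload 7.3 kg.
Tool frame: the origin (TCP) lies at the very end of the fingers, on their centre line; the grasp point (between the pads) lies 19 mm behind it; z points along the fingers, y is the line along which they close (so a half turn about z gives the same grasp; the last joint's range is limited). The gripper opens to 92 mm and grips with 3 to 60 N. Pads are 19 mm wide; open, the fingers measure 130 mm over their backs; the gripper's body (75 mm by 190 mm) begins 47 mm behind the grasp point.
Start: joints at [-1.348, 0.342, 1.524, -0, 1.275, -0.146], TCP at [189.284, -489.711, 226.741] pointing down, gripper open.
Joint ranges: [-2.53, 2.53], [-0.77, 2.02], [0.04, 2.7], [-1, 4.14], [0.28, 2.66], [-3.11, 3.11]. Speed limits (rad/s): [2.57, 2.57, 3.14, 3.14, 3.14, 3.14].

## Interface

Orientations are given as [roll, pitch, yaw] about the fixed x, y, z axes, in that order (R = Rz(yaw) Ry(pitch) Rx(roll)).
In Python, from plant import bot gives the robot as it stands.
- The arm moves only by the tool jog_arm, never from a script. Its argument "targets" is a list of rows, each an object with "xyz": the shift along the tool's x, y, z as a fraction of full scale, a list of three; "spin": the turn about the tool's z as a fraction of full scale. In form: [{"xyz": [x, y, z], "spin": spin}, ...]. A call has exactly 10 rows; each row shifts and turns the commanded pose from where the row before left it, along the tool's axes as they then stand; what a row does not reach is not made up. Full scale, the value 1, is 80 mm for a shift and 0.1 rad for a turn. A row lasts 1/8 s, in which the tool goes at most 62.5 mm and 10.7 degrees, less where a joint would pass 70% of its speed; a pose out of reach is approached as far as the arm can. A call with a number of a shift or a turn outside -1 to 1 is refused whole. A call with a gripper value outside its range is refused whole. "gripper" is the opening in per cent of the stroke, from 0 (shut) to 100 (fully open), set as the call begins (left out, the last holds). The fingers move at their own pace and stop on an object; the grip force is fixed at half the most. Time passes only in rows, so rows that do not move let the fingers close, or fill a call up. It gives the time, the measured TCP pose, the force, the opening and the grip force at its end, in the units of the state.
- bot.get_obs(): the state, without advancing time (a new reading comes with each control period).
- bot.capture(name): name is "scene" or "top" or "wrist"; returns the picture (480x640x3 uint8, blue, green, red); there is no depth.
- bot.get_calibration(name): a dict with "vfov" (degrees; the focal length in pixels is half the picture's height over the tangent of half this angle, whatever the lens; pixels are square), "cx", "cy" (the principal point, pixels), "k1" (the pictures are not rectified: a ray, as slopes to the right and down, at radius r is drawn at 1 + k1 r^2 times it, then the intrinsics apply), "eye" and "rotation" of the camera in the world. Camera axes: x right, y down, z forward; pixel columns grow to the right and rows downward; lengths in mm; the calibration is good to about 2 mm. A picture is of the moment at which its call begins: read the wrist's pose just before it. get_calibration takes no time and is no camera call; for the wrist camera it gives the pose at the moment of the call.
- bot.close_job(): hands the job in; it is judged then, once.
The state is a dict: "time": time; "joint_positions": joint angles; "dq": joint speeds; "tau": joint torques, N m; "tool_pos": TCP position; "tcp_rot": TCP orientation; "contact_force": force on the tool from outside, world axes, zero at the start; "moment": the same for the moment, N m; "grip_width": finger opening in mm; "finger_force": force on a finger pad.
Only numpy, scipy, OpenCV 4.12 (cv2) and the standard library are available. Lean on these libraries where they do the work, as an engineer would, in place of code of your own. Each camera call takes 0.05 s, during which the arm holds its last target. There are 200 camera calls.

## Task

Open the spare-tip compartment for a tip change: with a fingertip, press the ribbed edge of the hatch on the larger grey box in once, until it stops, then let go so that the push-push latch releases and the hatch pops up. Keep clear for a couple of seconds to see that it stays open; do not press it again, leave the smaller box's hatch shut, and do not move or lift anything else.

Things in the scene. Friction and masses are not known exactly. Their poses are not given: they have to be found in the camera images.
- tip_box: The larger of two grey steel boxes, fixed to the bench: 170 (x) x 150 (y) x 90 mm high. Origin at the centre of its underside, z up; its -x side, the front, roughly faces the robot. A grey hatch 100 (x) x 90 (y) mm is set in its top and stands 13 mm proud of it, hinged along its rear (+x) edge, with four black ribs along its free front (-x) edge. Three copper tips stand inside.
- hatch_press (a point): Where to press, straight down: on the hatch's top face, midway along its ribbed front edge, 20 mm in from that edge, 80 mm from the hinge. Moves with the hatch; 103 mm above the bench when shut. It gives at about 3 N and sinks 8 mm to a firm stop, taking 4 to 7 N on the way; the latch clicks over after about 6 mm.
- hatch (a joint): Hinge angle of the larger box's hatch, rad: 0 shut and latched, -0.10 pressed fully in, 1.2 fully popped up. Once the latch has clicked over, the hatch follows the withdrawn finger and a light spring swings it up in one to two seconds and keeps it there. Pressing it fully shut again latches it again.
- fuse_box: The smaller grey steel box, fixed to the bench: 125 (x) x 110 (y) x 70 mm high, of the same make, with a hatch 75 x 65 mm whose top face is 83 mm above the bench. Origin at the centre of its underside, -x side roughly facing the robot. The two boxes may stand either way round, left or right. To be left alone.
- small_hatch (a joint): Hinge angle of the smaller box's hatch, rad: 0 shut and latched; it must stay shut and unpressed.
- spray_can_mid (a point): Bare aluminium spray can standing loose on the bench, 58 mm diameter, 150 mm tall; the point is its centre, half-way up. Bystander.
- timber_mid (a point): Loose block of pale timber, 140 x 70 x 70 mm, at the left of the bench; the point is its centre. Bystander.
- wrench: Steel wrench 170 mm long lying loose on the bench on the robot's side of the boxes; origin at the middle of its underside, x along it. Bystander.
Not all that is in view belongs to the job. What is shaped like the tip_box but purple is not meant.

How it is judged (in metres and radians):
On the way, in this order (a step that is already met when the one before it is completed fails the run):
1. the larger box's hatch is pressed in past flush (value of joint hatch below -0.04 rad), for 0.02 s.
2. the hatch has popped up and stands open for a second with the robot clear of it (value of joint hatch above 1 rad and contact force between each of the arm, the fingers and tip_box below 0.1 N), for 1 s.
At the end, for the whole second after the job is handed in: The larger box's hatch stands popped open (above 1.0 rad of 1.2) at rest, the smaller box's hatch is still shut (within 0.04 rad), and the can, timber and wrench are within 20 mm of where they were (value of joint hatch above 1 rad and velocity of joint hatch between -0.05 and 0.05 rad/s and value of joint small_hatch between -0.04 and 0.04 rad and distance of each of spray_can_mid, timber_mid, wrench from where it was at the start of the episode below 0.02 m); the robot touches nothing.
It fails at once if the smaller box's hatch is pressed in or opened (value of joint small_hatch above 0.04 rad or value of joint small_hatch below -0.04 rad).
It fails at once if the can, the timber or the wrench is moved or lifted by more than 20 mm (distance of any of spray_can_mid, timber_mid, wrench from where it was at the start of the episode above 0.02 m).
It also fails if it takes over 35 s, if anything falls off the work surface, if the arm or the gripper's body presses on something with over 40 N, if the wrist force passes 120 N, or if a joint passes its speed limit or range.

## Working session

There is one attempt and no reset: what is moved stays moved. The work goes in short steps, Python scripts to look and compute and a tool call to move; the robot and the scene stay as the last step left them, time stands still between calls to the robot, and variables do not carry over. Pictures are saved under pics/ and viewed, at most 10 in all, crops included, and the job is handed in when it is done.

Besides the shell and the picture viewer there is one more tool, called after "Emit:" as name(argument=value, ...), one argument or row to a line, values as JSON. jog_arm: Moves the arm, as the interface text tells. Shift numbers are shares of 80 mm and turn numbers shares of 0.1 rad, none past 1 either way. Its arguments: {"type":"object","properties":{"targets":{"type":"array","items":{"type":"object","properties":{"xyz":{"type":"array","items":{"type":"number"}},"spin":{"type":"number"}}}},"gripper":{"type":"number"}},"required":["targets"]}

```bash
mkdir -p pics
cat > h.py <<'E'
import numpy as np, cv2
from plant import bot
def K(c):
    f=240/np.tan(np.radians(c["vfov"])/2); return np.array([[f,0,c["cx"]],[0,f,c["cy"]],[0,0,1.]])
def onplane(c,px,z):
    k=K(c); d=(np.array(px,float)-[c["cx"],c["cy"]])/k[0,0]
    u=d.copy()
    for _ in range(30): u=d/(1+c["k1"]*(u@u))
    r=np.array(c["rotation"]).reshape(3,3)@np.array([u[0],u[1],1]); e=np.array(c["eye"])
    return e+r*(z-e[2])/r[2]
E
python3 - <<'E'
from h import *
o=bot.get_obs();print(o)
for n in("scene","top"):
    print(n,bot.get_calibration(n)); cv2.imwrite(f"pics/{n}1.png",bot.capture(n))
E
```

```text
{'time': 0.0, 'joint_positions': array([-1.34800509e+00,  3.42745949e-01,  1.52500630e+00, -4.44700249e-06,
        1.27540427e+00, -1.45995815e-01]), 'dq': array([ 3.39398840e-05,  9.38656200e-04, -6.60638565e-04, -2.30414227e-03,
        7.69413941e-04, -7.44982686e-05]), 'tau': array([ 2.11041042e-03, -4.31237304e+01, -2.44223160e+01,  7.19958334e-02,
        5.57671837e-02, -1.16507103e-04]), 'tool_pos': array([ 189.1854729 , -489.29476451,  226.03665361]), 'tcp_rot': array([-3.14004481e+00, -2.23300559e-04,  3.68788180e-01]), 'contact_force': array([ 0.73951002,  0.30294624, -0.53524383]), 'moment': array([-0.00135198,  0.02267869, -0.00123957]), 'finger_force': 0.0, 'grip_width': 91.7971791242429}
scene {'vfov': 49.32233779344536, 'cx': 316.74627789054523, 'cy': 231.30423034525202, 'k1': -0.12842455676001124, 'eye': array([1249.85273489,  683.47760326, 1339.94512093]), 'rotation': array([-2.52612878, -0.00472147,  2.21796589])}
top {'vfov': 48.65866832852734, 'cx': 322.73836776510467, 'cy': 242.53128282553206, 'k1': -0.11683789354758084, 'eye': array([ 381.17754747,  172.11082858, 1371.28171585]), 'rotation': array([-3.01048613, -0.01186818, -1.59154963])}
```

View pics/top1.png

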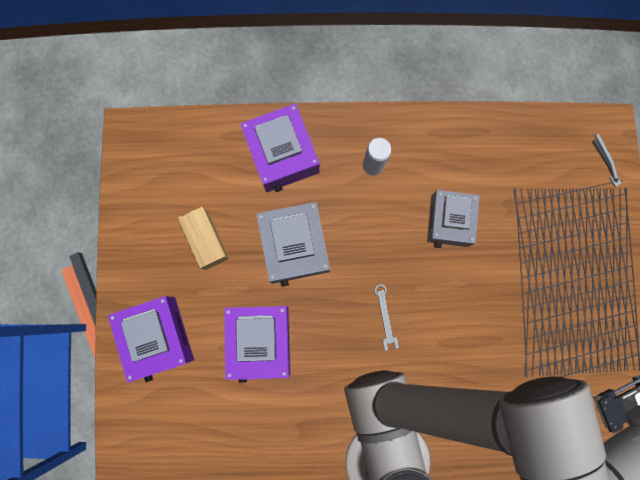

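View pics/scene1.png

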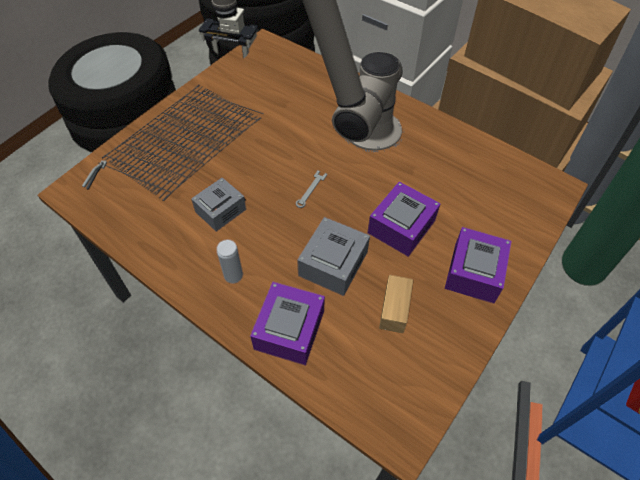

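Top view. Things that could be taken for the target: larger grey box (293,241), smaller grey box (455,217), and purple boxes (280,148), (150,338), (257,343). The choice is the larger grey box at (293,241), which I'll check in a close crop. The wrench is at (387,317), the can at (377,155) and the timber at (203,238).

```bash
sed -i 's/^    r=np.*@np/    r=Rotation.from_euler("xyz",c["rotation"]).as_matrix()@np/; 1a from scipy.spatial.transform import Rotation' h.py
python3 - <<'E'
from h import *
im=cv2.imread("pics/top1.png")
cv2.imwrite("pics/crop1.png",cv2.resize(im[195:290,245:345],None,fx=6,fy=6,interpolation=cv2.INTER_CUBIC))
c=bot.get_calibration("top")
for p,z in(((293,251),103),((273,215),103),((311,209),103),((313,258),103),((275,263),103),((387,317),5),((455,217),83),((377,150),150),((203,238),70)):print(p,onplane(c,p,z).round())
E
```

```text
(293, 251) [529. 226. 103.]
(273, 215) [618. 273. 103.]
(311, 209) [631. 180. 103.]
(313, 258) [511. 178. 103.]
(275, 263) [501. 269. 103.]
(387, 317) [365.  -9.   5.]
(455, 217) [ 609. -177.   83.]
(377, 150) [762.  20. 150.]
(203, 238) [569. 450.  70.]
```

View pics/crop1.png

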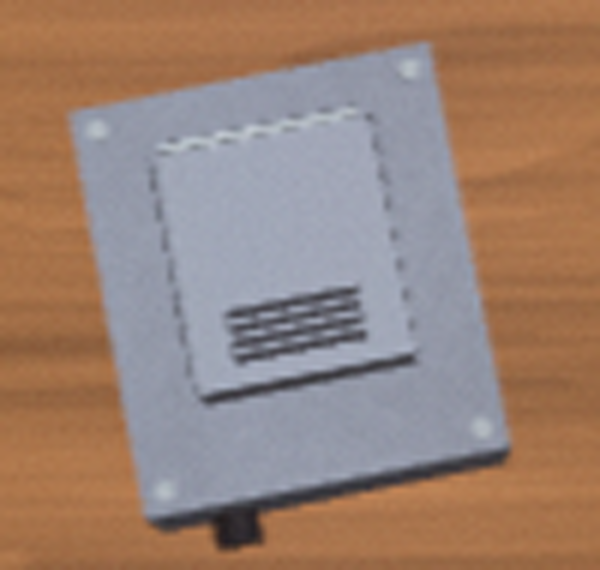

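The crop shows the larger grey box, its hatch and the four black ribs. The hatch's front corners are at crop (205,390) and (413,352), and the rear ones at (157,150) and (372,113).

Run:
```python
from h import *
c=bot.get_calibration("top")
P=[onplane(c,(245+x/6,195+y/6),103) for x,y in((205,390),(413,352),(157,150),(372,113))]
fl,fr,rl,rr=P
for p in P:print(p.round(1))
print(np.linalg.norm(fl-fr),np.linalg.norm(fl-rl),np.linalg.norm(fr-rr))
fm=(fl+fr)/2; rm=(rl+rr)/2;d=(rm-fm)/np.linalg.norm(rm-fm)
t=fm+20*d; e=rm-80*d
print("press",t,e,"yaw",np.arctan2(d[1],d[0]))
o=bot.get_obs();R=Rotation.from_euler("xyz",o["tcp_rot"]).as_matrix();print(R.round(3)); print((R.T@(t-o["tool_pos"])/80).round(2))
```

```text
[507.8 259.  103. ]
[521.5 175.5 103. ]
[605.6 277.4 103. ]
[619.1 190.3 103. ]
84.57613863991291 99.46681317526158 98.68078313820949
press [534.37640575 220.63352756 103.        ] [533.44746615 220.47550339 103.        ] yaw 0.16849943142510695
[[ 0.933  0.361 -0.   ]
 [ 0.361 -0.933  0.001]
 [ 0.    -0.001 -1.   ]]
[ 7.22 -6.72  1.55]
```

Emit:
jog_arm(
  targets=[
    {"xyz": [0.3, -0.3, 0], "spin": 0},
    {"xyz": [0.5, -0.47, 0], "spin": 0},
    {"xyz": [0.5, -0.47, 0], "spin": 0},
    {"xyz": [0.5, -0.47, 0], "spin": 0},
    {"xyz": [0.5, -0.47, 0], "spin": 0},
    {"xyz": [0.5, -0.47, 0], "spin": 0},
    {"xyz": [0.5, -0.47, 0], "spin": 0},
    {"xyz": [0.5, -0.47, 0], "spin": 0},
    {"xyz": [0, 0, 0], "spin": 1},
    {"xyz": [0, 0, 0], "spin": 1},
  ],
  gripper=0,
)

```text
time: 1.35
tool_pos: [369.4, -111.1, 226.5]
tcp_rot: [-3.141, 0.0, 0.168]
contact_force: [0.1, -0.1, -0.8]
grip_width: 0.7
finger_force: 0.0
```

```bash
cat > go.py <<'E'
from h import *
import sys
t=np.array(list(map(float,sys.argv[1:4])))
o=bot.get_obs();R=Rotation.from_euler("xyz",o["tcp_rot"]).as_matrix()
print(o["time"],o["tool_pos"].round(1),o["tcp_rot"].round(3),o["contact_force"].round(2),o["grip_width"]); print((R.T@(t-o["tool_pos"])/80).round(3))
E
python3 go.py 534 220.5 160
```

```text
1.35 [ 369.4 -111.1  226.5] [-3.141  0.     0.168] [ 0.1  -0.13 -0.83] 0.6641443933799551
[ 2.723 -3.742  0.831]
```

Emit:
jog_arm(
  targets=[
    {"xyz": [0.2, -0.4, 0], "spin": 0},
    {"xyz": [0.25, -0.5, 0], "spin": 0},
    {"xyz": [0.25, -0.5, 0], "spin": 0},
    {"xyz": [0.25, -0.5, 0], "spin": 0},
    {"xyz": [0.25, -0.5, 0], "spin": 0},
    {"xyz": [0.25, -0.5, 0], "spin": 0},
    {"xyz": [0.25, -0.5, 0], "spin": 0},
    {"xyz": [0.2, -0.34, 0], "spin": 0},
    {"xyz": [0, 0, 0], "spin": 0},
    {"xyz": [0, 0, 0], "spin": 0},
  ],
)

```text
time: 2.6
tool_pos: [468.4, 207.7, 226.3]
tcp_rot: [3.141, 0.001, 0.169]
contact_force: [0.1, 0.1, 0.6]
grip_width: 0.2
finger_force: 0.0
```

```bash
python3 go.py 534 220.5 160
python3 - <<'E'
from h import *
c=bot.get_calibration("wrist");print(c);import json
cv2.imwrite("pics/w1.png",bot.capture("wrist"))
json.dump({k:np.array(v).tolist() for k,v in c.items()},open("w1.json","w"))
k=K(c);R=Rotation.from_euler("xyz",c["rotation"]).as_matrix().T
print(cv2.projectPoints(np.array([[534.,220.5,103]]),R,-R@np.array(c["eye"]),k,np.array([c["k1"],0,0,0]))[0])
E
```

```text
2.6 [468.4 207.7 226.3] [3.141e+00 1.000e-03 1.690e-01] [0.13 0.12 0.63] 0.21874747340318296
[ 0.837 -0.021  0.827]
{'vfov': 67.84179026276531, 'cx': 321.49305543896037, 'cy': 239.26207755997336, 'k1': -0.06491723266178322, 'eye': array([535.7642674 , 217.86886916, 381.89185593]), 'rotation': array([ 2.88413336e+00,  1.53221029e-03, -1.40050237e+00])}
[[[318.24977419 147.46233918]]]
```

View pics/w1.png

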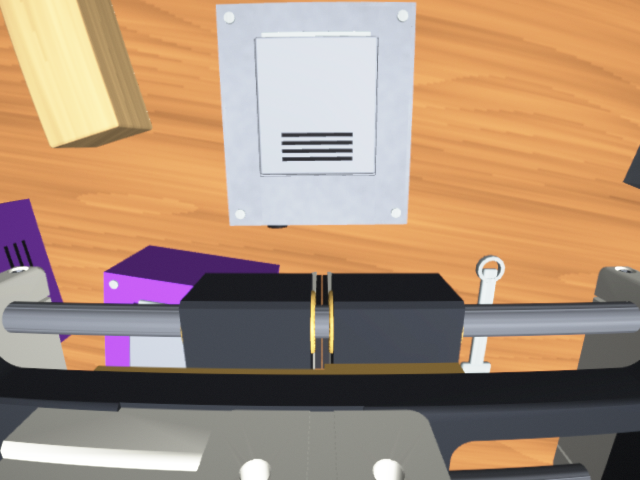

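The wrist view confirms it: the hatch's front edge runs (259,175)–(376,175), and the press point projects to (318,147), just on the ribs as expected. The estimate agrees, so I'll go above it and down.

Emit:
jog_arm(
  targets=[
    {"xyz": [0.4, -0.01, 0], "spin": 0},
    {"xyz": [0.44, -0.01, 0], "spin": 0},
    {"xyz": [0, 0, 0.4], "spin": 0},
    {"xyz": [0, 0, 0.4], "spin": 0},
    {"xyz": [0, 0, 0.4], "spin": 0},
    {"xyz": [0, 0, 0.2], "spin": 0},
    {"xyz": [0, 0, 0.05], "spin": 0},
    {"xyz": [0, 0, 0], "spin": 0},
    {"xyz": [0, 0, 0], "spin": 0},
    {"xyz": [0, 0, 0], "spin": 0},
  ],
)

```text
time: 3.9
tool_pos: [535.3, 221.3, 111.5]
tcp_rot: [-3.142, -0.002, 0.169]
contact_force: [0.6, -0.3, 0.1]
grip_width: 0.5
finger_force: 0.0
```

```bash
python3 go.py 534 220.5 94.5
```

```text
3.9 [535.3 221.3 111.5] [-3.142e+00 -2.000e-03  1.690e-01] [ 0.56 -0.35  0.1 ] 0.4798580908438925
[-0.018  0.007  0.213]
```

Emit:
jog_arm(
  targets=[
    {"xyz": [0, 0, 0.03], "spin": 0},
    {"xyz": [0, 0, 0.03], "spin": 0},
    {"xyz": [0, 0, 0.03], "spin": 0},
    {"xyz": [0, 0, 0.03], "spin": 0},
    {"xyz": [0, 0, 0.03], "spin": 0},
    {"xyz": [0, 0, 0.02], "spin": 0},
    {"xyz": [0, 0, 0.02], "spin": 0},
    {"xyz": [0, 0, 0.01], "spin": 0},
    {"xyz": [0, 0, 0], "spin": 0},
    {"xyz": [0, 0, 0], "spin": 0},
  ],
)

```text
time: 5.15
tool_pos: [534.2, 221.0, 95.8]
tcp_rot: [3.141, 0.001, 0.169]
contact_force: [-5.3, -1.7, 10.7]
grip_width: 0.5
finger_force: 5.8
```

Emit:
jog_arm(
  targets=[
    {"xyz": [0, 0, 0.01], "spin": 0},
    {"xyz": [0, 0, 0.01], "spin": 0},
    {"xyz": [0, 0, 0], "spin": 0},
    {"xyz": [0, 0, 0], "spin": 0},
    {"xyz": [0, 0, 0], "spin": 0},
    {"xyz": [0, 0, 0], "spin": 0},
    {"xyz": [0, 0, 0], "spin": 0},
    {"xyz": [0, 0, 0], "spin": 0},
    {"xyz": [0, 0, 0], "spin": 0},
    {"xyz": [0, 0, 0], "spin": 0},
  ],
)

```text
time: 6.4
tool_pos: [534.3, 221.1, 95.5]
tcp_rot: [3.141, -0.0, 0.169]
contact_force: [-9.1, -3.5, 19.9]
grip_width: 0.5
finger_force: 10.4
```

At the firm stop (force climbing to 20 N with almost no travel). Withdrawing up, then back towards the robot.

Emit:
jog_arm(
  targets=[
    {"xyz": [0, 0, -0.1], "spin": 0},
    {"xyz": [0, 0, -0.3], "spin": 0},
    {"xyz": [-0.3, 0, -0.5], "spin": 0},
    {"xyz": [-0.5, 0, -0.4], "spin": 0},
    {"xyz": [-0.6, 0, -0.3], "spin": 0},
    {"xyz": [-0.4, 0, -0.3], "spin": 0},
    {"xyz": [0, 0, 0], "spin": 0},
    {"xyz": [0, 0, 0], "spin": 0},
    {"xyz": [0, 0, 0], "spin": 0},
    {"xyz": [0, 0, 0], "spin": 0},
  ],
)

```text
time: 7.65
tool_pos: [393.2, 196.9, 244.2]
tcp_rot: [3.141, 0.002, 0.168]
contact_force: [-0.5, -0.6, -0.1]
grip_width: 0.4
finger_force: 0.0
```

Emit:
jog_arm(
  targets=[
    {"xyz": [0, 0, 0], "spin": 0},
    {"xyz": [0, 0, 0], "spin": 0},
    {"xyz": [0, 0, 0], "spin": 0},
    {"xyz": [0, 0, 0], "spin": 0},
    {"xyz": [0, 0, 0], "spin": 0},
    {"xyz": [0, 0, 0], "spin": 0},
    {"xyz": [0, 0, 0], "spin": 0},
    {"xyz": [0, 0, 0], "spin": 0},
    {"xyz": [0, 0, 0], "spin": 0},
    {"xyz": [0, 0, 0], "spin": 0},
  ],
)

```text
time: 8.9
tool_pos: [392.9, 196.9, 245.1]
tcp_rot: [3.141, 0.0, 0.169]
contact_force: [-0.0, 1.1, -0.4]
grip_width: 0.5
finger_force: 0.0
```

Emit:
jog_arm(
  targets=[
    {"xyz": [0, 0, 0], "spin": 0},
    {"xyz": [0, 0, 0], "spin": 0},
    {"xyz": [0, 0, 0], "spin": 0},
    {"xyz": [0, 0, 0], "spin": 0},
    {"xyz": [0, 0, 0], "spin": 0},
    {"xyz": [0, 0, 0], "spin": 0},
    {"xyz": [0, 0, 0], "spin": 0},
    {"xyz": [0, 0, 0], "spin": 0},
    {"xyz": [0, 0, 0], "spin": 0},
    {"xyz": [0, 0, 0], "spin": 0},
  ],
)

```text
time: 10.15
tool_pos: [392.9, 196.9, 245.1]
tcp_rot: [3.142, -0.0, 0.169]
contact_force: [-0.5, -0.4, 0.8]
grip_width: 0.3
finger_force: 0.0
```

Run:
```python
from h import *
a=bot.capture("scene")[160:360,170:430];b=bot.capture("wrist")
cv2.imwrite("pics/end.png",np.hstack([cv2.resize(a,(400,308)),cv2.resize(b,(400,308))]))
```

```text
(no output)
```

View pics/end.png

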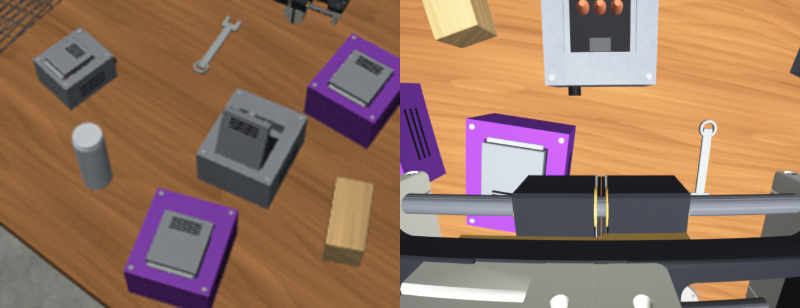

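The hatch stands open (left panel, (245,135)), and the copper tips show in the right panel at (600,8). The small hatch is shut and the bystanders are unmoved. I'll wait a little longer, then hand in.

Emit:
jog_arm(
  targets=[
    {"xyz": [0, 0, 0], "spin": 0},
    {"xyz": [0, 0, 0], "spin": 0},
    {"xyz": [0, 0, 0], "spin": 0},
    {"xyz": [0, 0, 0], "spin": 0},
    {"xyz": [0, 0, 0], "spin": 0},
    {"xyz": [0, 0, 0], "spin": 0},
    {"xyz": [0, 0, 0], "spin": 0},
    {"xyz": [0, 0, 0], "spin": 0},
    {"xyz": [0, 0, 0], "spin": 0},
    {"xyz": [0, 0, 0], "spin": 0},
  ],
)

```text
time: 11.5
tool_pos: [392.9, 196.9, 245.1]
tcp_rot: [3.142, 0.0, 0.169]
contact_force: [-0.4, -0.8, 0.2]
grip_width: 0.5
finger_force: 0.0
```

```bash
python3 -c "
from plant import bot
print(bot.close_job())"
```

```text
the job is handed in; nothing more can be done
None
```

I pressed the larger grey box's hatch in once to its stop and let go; it popped up and was standing open in the pictures, the smaller hatch was shut and nothing else looked moved, and I handed the job in at about 11.5 s (no verdict was returned).

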